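# Open the jar that the prep cup asks for

## Task

The cup on the black tray is the one waiting to be filled: take the jar whose lid has the same colour as that cup and set it upright, all the way down in the yellow jar brace, with its lid still closed. With the brace keeping the jar from turning, unscrew its tight lid until it comes free, and lift the lid just clear above the jar, leaving the jar down in the brace. Finish while still holding the lid level and still a few centimetres above the jar's mouth; leave the other jar closed and standing where it is, and both cups in place.

Things in the scene. Friction and masses are not known exactly. Their poses are not given: they have to be found in the camera images.
- jar_red: Square white jar, red label and red lid, 0.3 to 0.65 kg. Body 66 x 66 mm, flat shoulder 78 mm up (its corners stick out beyond the lid), neck 48 mm across, mouth 105 mm up. Origin: centre of its underside; z up, x, y square to its sides; fits the brace in any quarter turn. Stands loose: on the table it spins along if its lid is twisted. May be carried by its closed lid.
- lid_red: Round red lid, 65 mm across, 24 mm tall, 40 g; origin: centre of its lower edge, z up. Closed, that edge is 86 mm above the jar's underside. Tight (0.3 to 0.8 N m), held by lugs under a 20 N seal. Starts closed; turned anticlockwise (seen from above) it does not rise but is free from 60 to 86 degrees (75 is best, stop at 86), then lifts straight off; before that the jar lifts with it.
- jar_blue: Square white jar, blue label and blue lid, 0.3 to 0.65 kg. Body 66 x 66 mm, flat shoulder 78 mm up (its corners stick out beyond the lid), neck 48 mm across, mouth 105 mm up. Origin: centre of its underside; z up, x, y square to its sides; fits the brace in any quarter turn. Stands loose: on the table it spins along if its lid is twisted. May be carried by its closed lid.
- lid_blue: Round blue lid, 65 mm across, 24 mm tall, 40 g; origin: centre of its lower edge, z up. Closed, that edge is 86 mm above the jar's underside. Tight (0.3 to 0.8 N m), held by lugs under a 20 N seal. Starts closed; turned anticlockwise (seen from above) it does not rise but is free from 60 to 86 degrees (75 is best, stop at 86), then lifts straight off; before that the jar lifts with it.
- brace: Yellow plastic jar brace fixed to the table: block 112 x 112 mm, 40 mm tall, with a 70 x 70 mm square pocket in its top (rim chamfered 4 mm), 30 mm deep, floor 10 mm above the table. Origin at the centre of its underside, z up, x and y square to the pocket's sides. A jar set down in it cannot turn by more than a few degrees.
- cup_red: Open red plastic cup, 68 mm across, 50 mm tall, origin at the centre of its underside. One cup stands on the tray, the other on the board; leave both where they are.
- cup_blue: Open blue plastic cup, 68 mm across, 50 mm tall, origin at the centre of its underside. One cup stands on the tray, the other on the board; leave both where they are.
- tray: Square black tray with a low rim, 120 x 120 mm, floor 5 mm above the table, fixed. Origin at the centre of its underside. The cup standing on it tells which colour to open.
- board: Square wooden board, 120 x 120 mm, 5 mm thick, fixed. Origin at the centre of its underside. The cup on it is not wanted.

How it is judged:
By the outcome, as a careful person would: the job done as asked, in the order asked, and still so for the second after the job is handed in, while the arm keeps its last pose, push and grip.
It also fails if it takes over 38 s, if anything falls off the work surface, if the arm or the gripper's body presses on something with over 40 N, if the wrist force passes 120 N, or if a joint passes its speed limit or range.

## Robot

A 7-joint arm with a two-finger parallel gripper is mounted at the origin on the work surface. World frame = base frame: x ahead of the robot, y to its left, z up, the work surface at z = 0. Lengths are in m, angles in rad, forces in N, time in s.
With the tool pointing down it reaches from about 0.4 to 0.875 m from the base axis. Payload 6.5 kg.
Tool frame: the origin (TCP) lies between the finger pads; the fingertips stand bot.tip_reach ahead of it and the grasp point (between the pads) lies 3 mm ahead of it (bot.tip_reach is the distance from the TCP to the fingertips, in m); z points along the fingers, y is the line along which they close (so a half turn about z gives the same grasp; the last joint's range is limited). The gripper opens to 85 mm and grips with 20 to 120 N. Pads are 22 mm wide; open, the fingers measure 114 mm over their backs; the gripper's body (76 mm by 85 mm) begins 54 mm behind the grasp point. The pads swing forward as they close: fully open they stand 13 mm farther back than shut.
Start: joints at [-1.413, 0.536, -0.004, 1.538, 0.003, 1.067, -0.071], TCP at [0.144, 0.634, 0.253] pointing down, gripper open.
Joint ranges: [-2.7, 2.7], [-0.37, 2.16], [-1.27, 1.26], [0.24, 2.4], [-1.31, 4.45], [0.19, 1.91], [-2.76, 2.76]. Speed limits (rad/s): [2.39, 2.39, 3.14, 3.14, 3.14, 3.14, 3.14].

## Interface

Orientations are given as a unit quaternion [w, x, y, z].
In Python, from bench import bot, camrig gives the robot as it stands (bot), with the cameras (camrig).
- The arm moves only by the tool inch_along, called after ">>>" as name(argument=value, ...), one argument or row to a line, values as JSON. Schema: {"type":"object","properties":{"deltas":{"type":"object","properties":{"plan":{"type":"array","items":{"type":"array","items":{"type":"number"},"minItems":7,"maxItems":7},"minItems":1,"maxItems":10}},"additionalProperties":false,"required":["plan"]},"only":{"type":"string"},"quiet":{"type":"boolean"},"lines":{"type":"string"}},"required":["deltas"],"additionalProperties":false}. deltas is an object whose key "plan" holds a list of rows, 1 to 10 of them, each of 7 numbers: dx, dy, dz in shares of the most that a row can go, 1 being 62.5 mm, then a rotation vector rx, ry, rz in a scale on which 1.0 is 2 pi rad, then the finger opening in m; each row shifts and turns the commanded pose from where the row before left it, along the tool's axes as they then stand; what a row does not reach is not made up. A row lasts 1/8 s, in which the tool goes at most 0.0625 m and 0.188 rad, less where a joint would pass 70% of its speed; a pose out of reach is approached as far as the arm can. The fingers move at their own pace and stop on an object; the grip force is fixed at half the most. Time passes only in rows, so rows that do not move let the fingers close. The tool returns the time, the measured TCP pose, the force, the opening and the grip force at its end. only (a regular expression) keeps the lines of the reply that match it, lines (a string "A,B") keeps lines A to B, and quiet returns only ok. Shift and turn numbers lie between -1 and 1, and a call with a number outside is refused. Input that does not fit is refused with a message, and nothing moves.
- bot.get_state(): the state, without advancing time (a new reading comes with each control period).
- camrig.get_image(name): name is "scene" or "top" or "wrist"; returns a dict with "color" (400x640x3 uint8, red, green, blue), "fx", "fy", "cx", "cy" (pixels), "camera_from_world" (4x4, takes a point from world to camera coordinates); the wrist camera has in their place "hand_eye" (4x4, takes a point from camera to tool coordinates, whose origin is the TCP and whose axes are the flange's). Camera axes: x right, y down, z forward; pixel columns grow to the right and rows downward; lengths in m; the calibration is good to about 2 mm. The wrist camera is an equidistant fisheye: a pixel r from the principal point sees the ray r / f radians off the axis. A picture is of the moment at which its call begins: read the wrist's pose just before it. There is no depth.
- bot.close_job(): hands the job in; it is judged then, once.
The state is a dict: "time": time; "joints": joint angles; "dq": joint speeds; "tau": joint torques, N m; "ee_pos": TCP position; "tool_rot": TCP orientation; "wrist_force": force on the tool from outside, world axes, zero at the start; "moment": the same for the moment, N m; "opening": finger opening in m; "grip_force": force on a finger pad.
Only numpy, scipy, OpenCV 4.12 (cv2) and the standard library are available. Lean on these libraries where they do the work, as an engineer would, in place of code of your own. Each camera call takes 0.05 s, during which the arm holds its last target. There are 200 camera calls.

## Working session

There is one attempt and no reset: what is moved stays moved. The work goes in short steps, Python scripts to look and compute and a tool call to move; the robot and the scene stay as the last step left them, time stands still between calls to the robot, and variables do not carry over. Pictures are saved under pics/ and viewed, at most 12 in all, crops included, and the job is handed in when it is done.

```bash
ls; mkdir -p pics
```

Run:
```python
from bench import bot, camrig
import cv2,numpy as np
for n in ("scene","top"):
    d=camrig.get_image(n); cv2.imwrite(f"pics/{n}1.png",d["color"][:,:,::-1]); np.savez(f"{n}.npz",**d)
    print(n,d["fx"],d["cx"],d["cy"],np.round(d["camera_from_world"],3).tolist())
s=bot.get_state();print(s,bot.tip_reach)
```

```text
bench.py
pics
scene 419.56132408539264 315.2059891654109 196.95478146865577 [[0.762, 0.648, -0.006, -0.497], [0.526, -0.623, -0.579, -0.293], [-0.379, 0.438, -0.815, 1.266], [0.0, 0.0, 0.0, 1.0]]
top 418.55824195985537 317.0206117951462 204.9008762160694 [[0.016, -1.0, 0.009, 0.0], [-0.981, -0.018, -0.196, 0.637], [0.196, -0.006, -0.981, 0.864], [0.0, 0.0, 0.0, 1.0]]
{'time': 0.1, 'joints': array([-1.4132069 ,  0.53710837, -0.00443575,  1.53878347,  0.00259519,
        1.06728523, -0.07117598]), 'dq': array([ 0.00032857,  0.00012411,  0.00026876, -0.00016072, -0.00017937,
       -0.0004384 ,  0.000886  ]), 'tau': array([ 2.39539928e-03, -5.84563494e+01,  1.05164420e+00, -2.59772122e+01,
        1.26380738e-02,  4.74712055e-03, -2.90969254e-06]), 'ee_pos': array([0.14414455, 0.63326416, 0.25248548]), 'tool_rot': array([-3.13124630e-05,  1.11616128e-01,  9.93751084e-01, -7.88715063e-04]), 'wrist_force': array([-0.27087811, -0.21499863, -0.0773365 ]), 'moment': array([0.06340464, 0.02596556, 0.05509233]), 'grip_force': 0.0, 'opening': 0.08541568111783746} 0.022
```

View images.

View pics/scene1.png

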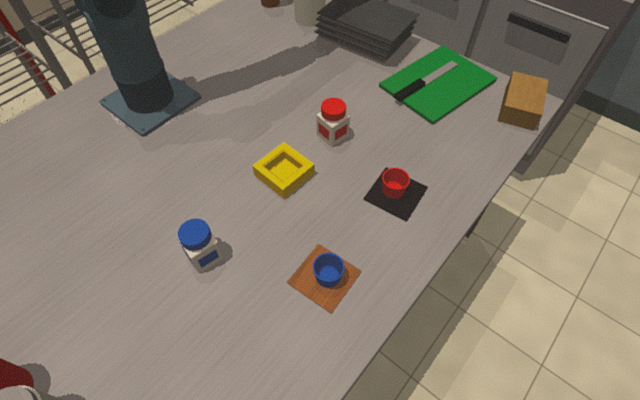

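View pics/top1.png

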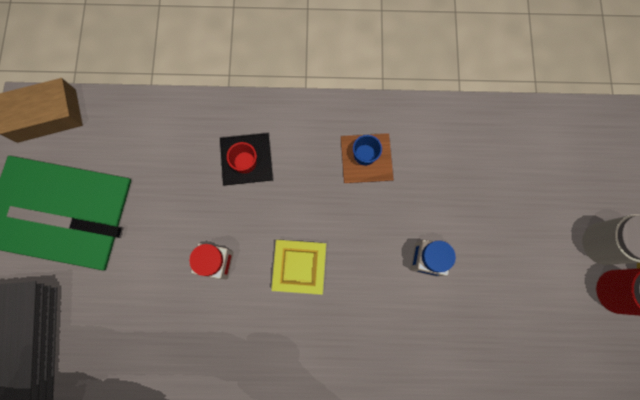

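Red cup at top px (242,157) is on the black tray, so the target is the red jar: lid at top (207,259) / scene (333,107). The brace is at top (299,266) / scene (284,169). Next I measure these coarsely and check by triangulating.

Create h.py:
```python
import numpy as np,cv2
from scipy.spatial.transform import Rotation as R
def ray(d,u,v):
    T=np.array(d["camera_from_world"]);c=np.array([(u-d["cx"])/d["fx"],(v-d["cy"])/d["fy"],1.])
    return -T[:3,:3].T@T[:3,3], T[:3,:3].T@(c/np.linalg.norm(c))
def plane(o,r,z): return o+r*(z-o[2])/r[2]
def tri(rs):
    A=0;b=0
    for o,r in rs: P=np.eye(3)-np.outer(r,r);A=A+P;b=b+P@o
    x=np.linalg.solve(A,b);return x,[np.linalg.norm((np.eye(3)-np.outer(r,r))@(x-o)) for o,r in rs]
def blobs(img,lo,hi,amin=60):
    m=cv2.inRange(cv2.cvtColor(img,cv2.COLOR_RGB2HSV),lo,hi)
    return [c for c in cv2.findContours(m,cv2.RETR_EXTERNAL,cv2.CHAIN_APPROX_NONE)[0] if cv2.contourArea(c)>amin]
def rot(s): q=s["tool_rot"];return R.from_quat([*q[1:],q[0]]).as_matrix()
```

Run:
```python
from h import *
D={n:dict(np.load(n+".npz")) for n in("scene","top")}
for n,d in D.items():
    im=d["color"];hsv=cv2.cvtColor(im,cv2.COLOR_RGB2HSV)
    u,v=(333,103) if n=="scene" else (207,259)
    print(n,"lid px",hsv[v,u], [hsv[v+k,u].tolist() for k in range(0,26,3)])
    for nm,lo,hi in (("red",(0,180,170),(8,255,255)),("yel",(22,150,120),(34,255,255))):
        for c in blobs(im,lo,hi):
            r=cv2.minAreaRect(c);hu=cv2.approxPolyDP(cv2.convexHull(c),4,True)[:,0]
            print(nm,np.round(r[0],1),np.round(r[1],1),cv2.contourArea(c),hu.tolist() if nm=="yel" else "")
```

```text
scene lid px [  1 213 202] [[1, 213, 202], [2, 205, 203], [1, 208, 206], [2, 219, 205], [4, 191, 96], [2, 164, 106], [10, 72, 120], [22, 48, 208], [17, 52, 147]]
red [395.8 179.1] [26.7 18.3] 70.0 
red [333.5 105.5] [15. 23.] 280.0 
yel [281.5 166.4] [41.8 48.7] 1558.0 [[285, 143], [313, 165], [280, 195], [255, 174], [253, 165]]
top lid px [  1 201 184] [[1, 201, 184], [1, 203, 182], [1, 199, 183], [1, 203, 182], [1, 202, 182], [1, 201, 178], [9, 34, 126], [9, 31, 131], [12, 29, 130]]
red [204.5 259.5] [29. 29.] 673.0 
red [244. 161.] [16. 16.] 202.5 
yel [298.3 266.6] [49.6 49.7] 2348.0 [[277, 241], [324, 244], [321, 292], [272, 289]]
```

Run:
```python
from h import *
D={n:dict(np.load(n+".npz")) for n in("scene","top")}
S,T=D["scene"],D["top"]
print("lid",tri([ray(S,333.5,105.5),ray(T,206.3,259.5)]))
# brace: pocket hole top edges/corners
print("brace corners top view z=.04:")
q=np.array([[277,241],[325,243],[323,292],[273,290]])
P=np.array([plane(*ray(T,*p),.04) for p in q]);print(P.round(3),P.mean(0),np.linalg.norm(P-np.roll(P,1,0),axis=1))
# corners seen in both: farthest +x+... match scene (285,143),(313,165),(280,~188),(253,165)
for a in[(285,143.5),(314,165),(253,165)]:
    best=min((tri([ray(S,*a),ray(T,*p)]) for p in q),key=lambda t:t[1][0]);print(a,best)
for n,d in D.items():
    im=cv2.resize(d["color"][(50 if n=="scene" else 200):(220 if n=="scene" else 320),(220 if n=="scene" else 170):(420 if n=="scene" else 350)],None,fx=4,fy=4,interpolation=cv2.INTER_CUBIC)
    cv2.imwrite(f"pics/c_{n}.png",im[:560,:,::-1])
```

```text
lid (array([0.51078667, 0.23726361, 0.11016154]), [np.float64(0.0020367786150724152), np.float64(0.0020367786150723237)])
brace corners top view z=.04:
[[ 0.557  0.099  0.04 ]
 [ 0.555 -0.008  0.04 ]
 [ 0.448 -0.005  0.04 ]
 [ 0.45   0.104  0.04 ]] [0.50264056 0.04748276 0.04      ] [0.10726345 0.10710887 0.1070724  0.10905332]
(285, 143.5) (array([0.45220654, 0.10697546, 0.03343225]), [np.float64(0.0030209028428251853), np.float64(0.0030209028428250886)])
(314, 165) (array([0.5595967 , 0.10125146, 0.03302069]), [np.float64(0.002071010542460009), np.float64(0.002071010542460064)])
(253, 165) (array([ 0.448562  , -0.00404376,  0.04434155]), [np.float64(0.0011202089309557896), np.float64(0.0011202089309558872)])
```

View pics/c_top.png

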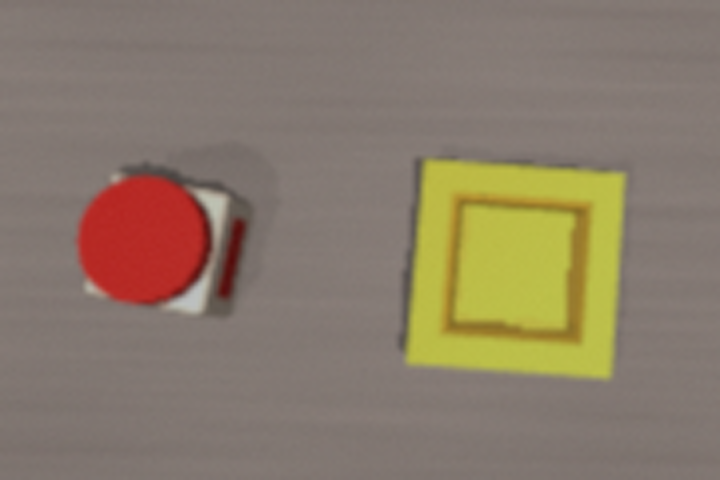

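Lid top centre is at about (0.511, 0.237, 0.110), which matches jar height. The brace is centred at about (0.503, 0.048) with its top at about 0.04. In the crop, the jar is yawed about 9° and the brace about 5° in image terms. I'll move towards the jar and take two wrist views.

The manual's scale: shifts go in shares of 62.5 mm and turns go in shares of 2 pi rad. Converting my numbers, -0.045 m is -0.72, -0.031 m is -0.496.

>>> inch_along(
  deltas={"plan": [[-0.72, -0.496, 0, 0, 0, 0, 0.085], [-0.72, -0.496, 0, 0, 0, 0, 0.085], [-0.72, -0.496, 0, 0, 0, 0, 0.085], [-0.72, -0.496, 0, 0, 0, 0, 0.085], [-0.72, -0.496, 0, 0, 0, 0, 0.085], [-0.72, -0.496, 0, 0, 0, 0, 0.085], [-0.72, -0.496, 0, 0, 0, 0, 0.085], [-0.72, -0.496, 0, 0, 0, 0, 0.085], [0, 0, 0, 0, 0, 0, 0.085]]},
)

```text
time: 1.23
ee_pos: [0.4435, 0.3074, 0.2531]
tool_rot: [0.001, 0.116, 0.993, -0.001]
wrist_force: [-1.0, 1.0, 0.3]
opening: 0.0851
grip_force: 0.0
```

Add to h.py:
```python
def grab(f):
    from bench import bot, camrig
    s=bot.get_state();d=camrig.get_image("wrist");d["p"]=s["ee_pos"];d["R"]=rot(s);np.savez(f+".npz",**d)
    cv2.imwrite(f"pics/{f}.png",d["color"][:,:,::-1]);return d
def wray(d,u,v):
    x,y=(u-d["cx"])/d["fx"],(v-d["cy"])/d["fy"];t=np.hypot(x,y)
    c=np.array([np.sin(t)*x/t,np.sin(t)*y/t,np.cos(t)]);H=d["hand_eye"]
    return d["p"]+d["R"]@H[:3,3], d["R"]@(H[:3,:3]@c)
```

Run:
```python
from h import *
d=grab("w1");print(d["p"],d["R"].round(3).tolist(),d["fx"],d["cx"],d["cy"],d["hand_eye"].round(3).tolist())
```

```text
[0.44345623 0.3073617  0.25314899] [[-0.973, 0.23, 0.001], [0.23, 0.973, -0.002], [-0.002, -0.002, -1.0]] 309.70691628693146 317.7347307505036 201.35257254486012 [[-0.0, -0.966, -0.26, 0.067], [1.0, -0.0, 0.0, -0.0], [-0.0, -0.26, 0.966, -0.12], [0.0, 0.0, 0.0, 1.0]]
```

View pics/w1.png

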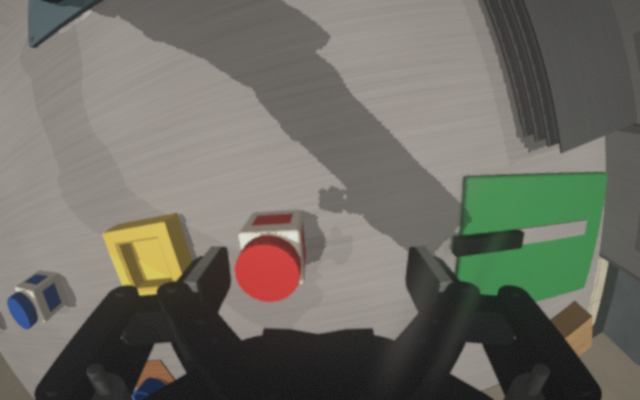

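The wrist view shows the red lid at (270,268), the jar's red label facing the base at (273,219), and the brace pocket at (152,258). For the second view I'll put the camera nearly over the jar.

In the tool's units: -0.043 m is -0.688, -0.014 m is -0.224.

>>> inch_along(
  deltas={"plan": [[-0.688, -0.224, 0, 0, 0, 0, 0.085], [-0.688, -0.224, 0, 0, 0, 0, 0.085], [-0.688, -0.224, 0, 0, 0, 0, 0.085], [0, 0, 0, 0, 0, 0, 0.085]]},
)

```text
time: 1.78
ee_pos: [0.5586, 0.2407, 0.2529]
tool_rot: [0.001, 0.113, 0.994, -0.001]
wrist_force: [0.2, 0.8, -0.8]
opening: 0.0849
grip_force: 0.0
```

Run:
```python
from h import *
d2=grab("w2");print(d2["p"])
d1=dict(np.load("w1.npz"))
rs=[]
for d in(d1,d2):
    for c in blobs(d["color"],(0,180,150),(6,255,255),300):
        (u,v),r,a=cv2.fitEllipse(c);print((u,v),r,cv2.contourArea(c));
        if min(r)>40: rs.append(wray(d,u,v))
print(tri(rs),[plane(*r,.11) for r in rs])
```

```text
[0.55861942 0.24074525 0.25287865]Traceback (most recent call last):
    m, n = a.shape[-2:]
    ^^^^
ValueError: not enough values to unpack (expected 2, got 0)

During handling of the above exception, another exception occurred:

Traceback (most recent call last):
  File "h.py", line 10, in tri
    x=np.linalg.solve(A,b);return x,[np.linalg.norm((np.eye(3)-np.outer(r,r))@(x-o)) for o,r in rs]
numpy.linalg.LinAlgError: 0-dimensional array given. Array must be at least two-dimensional
```

View pics/w2.png

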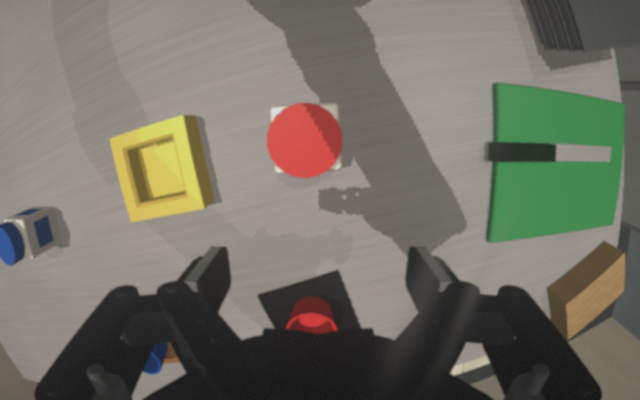

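Near-nadir view: lid disc at (305,140), shoulder corners at about (270,106), (339,104), (342,167), (274,172), brace outline at about (110,138), (186,115), (207,207), (132,221).

Run:
```python
from h import *
d1=dict(np.load("w1.npz"));d2=dict(np.load("w2.npz"));T=dict(np.load("top.npz"))
rs=[]
for d,(x,y) in((d1,(270,268)),(d2,(305,140))):
    m=cv2.inRange(cv2.cvtColor(d["color"],cv2.COLOR_RGB2HSV),(0,150,60),(8,255,255))|cv2.inRange(cv2.cvtColor(d["color"],cv2.COLOR_RGB2HSV),(172,150,60),(180,255,255))
    m=cv2.morphologyEx(m,cv2.MORPH_OPEN,np.ones((5,5)))
    c=[c for c in cv2.findContours(m,0,1)[0] if cv2.pointPolygonTest(c,(x,y),False)>0][0]
    e=cv2.fitEllipse(c);print("lid",e,cv2.boundingRect(c));rs.append(wray(d,*e[0]))
print(tri(rs),[plane(*r,.11).round(4) for r in rs])
w=d2["color"].astype(int)
sub=w[90:190,250:360];m=((sub.min(2)>150)&(sub.max(2)-sub.min(2)<45)).astype(np.uint8)
ys,xs=np.nonzero(m);p=np.c_[xs+250,ys+90].astype(np.float32)
lab=np.array([plane(*wray(d2,*q),.078)[:2] for q in p],np.float32)
r=cv2.minAreaRect(lab*1000);print("jar shoulder mm",len(p),r)
# brace top face: brightness split
for n,d in(("w1",d1),("w2",d2)):
  hsv=cv2.cvtColor(d["color"],cv2.COLOR_RGB2HSV);m=cv2.inRange(hsv,(20,120,60),(36,255,255))
  c=max(cv2.findContours(m,0,1)[0],key=cv2.contourArea);h=cv2.approxPolyDP(cv2.convexHull(c),4,True)[:,0];print(n,h.tolist())
crop=cv2.resize(d2["color"][95:235,95:360],None,fx=3,fy=3,interpolation=cv2.INTER_CUBIC);cv2.imwrite("pics/c2.png",crop[:,:,::-1])
```

```text
lid ((267.0242004394531, 271.06317138671875), (57.25498580932617, 63.80905532836914), 113.27458190917969) (236, 242, 63, 59)
lid ((304.26922607421875, 140.23741149902344), (71.18842315673828, 72.02587127685547), 77.62146759033203) (268, 105, 73, 72)
(array([0.5081301 , 0.23970991, 0.10153186]), [np.float64(0.0001578455819945117), np.float64(0.00015784558199438697)]) [array([0.504 , 0.2422, 0.11  ]), array([0.5077, 0.2403, 0.11  ])]
jar shoulder mm 266 ((507.0187072753906, 239.47665405273438), (64.19181823730469, 65.0580062866211), 80.69124603271484)
w1 [[175, 215], [191, 261], [176, 281], [156, 294], [139, 295], [123, 285], [103, 234], [119, 225]]
w2 [[194, 117], [212, 199], [201, 208], [131, 220], [111, 139]]
```

View pics/c2.png

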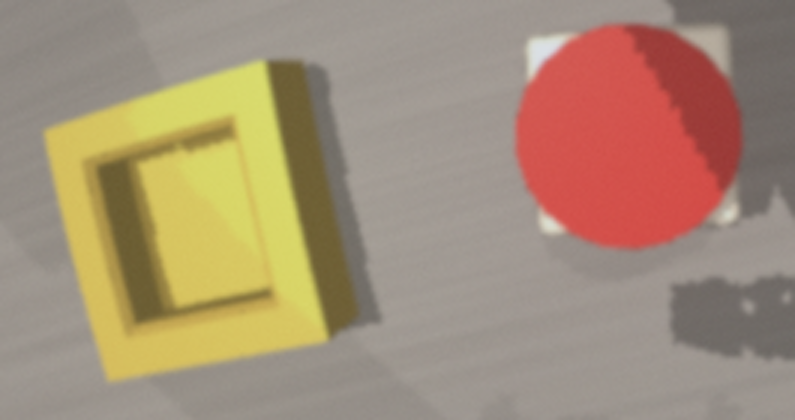

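Crop of w2: brace top-face corners at crop (45,130), (268,61), (328,340), (108,380). The pocket is well visible and the jar shoulder corners are clear. I'll take the brace pose at z=0.04 and the grasp offsets.

Run:
```python
from h import *
from bench import bot, camrig
d2=dict(np.load("w2.npz"));T=dict(np.load("top.npz"));S=dict(np.load("scene.npz"))
k=np.array([[45,130],[268,61],[328,340],[108,380]])/3+95
P=np.array([plane(*wray(d2,*q),.04) for q in k])*1000
print(P.round(1).tolist(),P.mean(0).round(1),[np.linalg.norm(a) .round(1) for a in P-np.roll(P,1,0)])
e=np.roll(P,-1,0)-P;print("edge yaw",(np.degrees(np.arctan2(e[:,1],e[:,0]))%90).round(1))
c=np.array([[427,158],[627,172],[611,379],[406,364]])/4+[170,200]
Q=np.array([plane(*ray(T,*q),.04) for q in c])*1000
e=np.roll(Q,-1,0)-Q;print("top",Q.round(1).tolist(),Q.mean(0).round(1),np.linalg.norm(e,axis=1).round(1),(np.degrees(np.arctan2(e[:,1],e[:,0]))%90).round(1))
# height of brace rim: match w2 & top corners (order: nearest)
for q in k: print(min((tri([wray(d2,*q),ray(T,*t)]) for t in c),key=lambda t:t[1][0]))
print("lid heights w2/top", tri([wray(d2,304.3,140.2),ray(T,206.2,260)]),tri([wray(d2,304.3,140.2),ray(S,333.5,105.5)]))
s=bot.get_state();print("offset tool to lid",rot(s).T@(np.array([.5072,.2400,.1040])-s["ee_pos"]),s["ee_pos"],s["joints"].round(2))
```

```text
[[442.1, -1.1, 40.0], [448.9, 110.9, 40.0], [559.2, 103.4, 40.0], [552.9, -7.8, 40.0]] [500.8  51.4  40. ] [np.float64(111.0), np.float64(112.2), np.float64(110.6), np.float64(111.4)]
edge yaw [86.5 86.1 86.8 86.5]
top [[560.8, 99.7, 40.0], [554.9, -12.0, 40.0], [442.0, -4.6, 40.0], [448.2, 107.2, 40.0]] [501.5  47.6  40. ] [111.8 113.2 111.9 112.9] [87.  86.3 86.8 86.2]
(array([ 0.44165335, -0.00462099,  0.03545366]), [np.float64(0.00026001164456019535), np.float64(0.00026001164456021335)])
(array([0.4480627 , 0.10786669, 0.03304858]), [np.float64(4.9774502799149146e-05), np.float64(4.977450279907868e-05)])
(array([0.56113562, 0.1002384 , 0.03300773]), [np.float64(0.0005018721109149832), np.float64(0.0005018721109151212)])
(array([ 0.55473843, -0.01219961,  0.03443646]), [np.float64(0.0007958260513773171), np.float64(0.0007958260513772683)])
lid heights w2/top (array([0.50894674, 0.23951637, 0.09543346]), [np.float64(0.000424048624739099), np.float64(0.00042404862473890563)]) (array([0.50884042, 0.24096681, 0.10724335]), [np.float64(0.0012322429267150104), np.float64(0.0012322429267150837)])
offset tool to lid [ 0.04755991 -0.01365329  0.14876819] [0.55672444 0.24274955 0.25272828] [-0.6   0.47  0.16  1.66 -0.08  1.02  0.93]
```

Brace: centre ≈ (0.501, 0.048–0.051), side ≈ 112 mm as stated, yaw −3.5°. Jar at (0.507, 0.240), yaw −9.3°. I'll centre above the lid partway down and re-measure.

In the tool's units: 0.03 m is 0.48, 0.024 m is 0.384.

>>> inch_along(
  deltas={"plan": [[0.384, -0.112, 0, 0, 0, 0, 0.085], [0.384, -0.112, 0.48, 0, 0, 0, 0.085], [0, 0, 0.48, 0, 0, 0, 0.085], [0, 0, 0, 0, 0, 0, 0.085], [0, 0, 0, 0, 0, 0, 0.085]]},
)

```text
time: 2.45
ee_pos: [0.5068, 0.2408, 0.1943]
tool_rot: [0.0, 0.111, 0.994, 0.001]
wrist_force: [-0.5, -0.4, 0.6]
opening: 0.0846
grip_force: 0.0
```

Add to h.py:
```python
def lid(d):
    h=cv2.cvtColor(d["color"],cv2.COLOR_RGB2HSV)
    m=cv2.inRange(h,(0,150,60),(8,255,255))|cv2.inRange(h,(172,150,60),(180,255,255))
    m=cv2.morphologyEx(m,cv2.MORPH_OPEN,np.ones((5,5)))
    return max(cv2.findContours(m,0,1)[0],key=cv2.contourArea)
```

Run:
```python
from h import *
from bench import bot, camrig
d=grab("w3");c=lid(d);print(d["p"],cv2.boundingRect(c),cv2.fitEllipse(c))
pts=np.array([plane(*wray(d,*q),.11)[:2] for q in c[:,0]],np.float32)*1000
# far (base) side = lid bottom visible; report x/y extents and circle
print("ext",pts.min(0),pts.max(0),cv2.fitEllipse(pts))
s=bot.get_state();print(s["ee_pos"],np.linalg.norm(s["dq"]))
```

```text
[0.50679536 0.24083921 0.19429996] (273, 171, 89, 89) ((317.2056579589844, 215.00509643554688), (87.38340759277344, 87.87267303466797), 88.99456787109375)
ext [473.4711  209.40013] [538.1457  271.38443] ((506.0598449707031, 240.3893585205078), (61.32533645629883, 64.01383972167969), 76.8663558959961)
[0.50731502 0.24061601 0.19460862] 0.009700020044989785
```

View pics/w3.png

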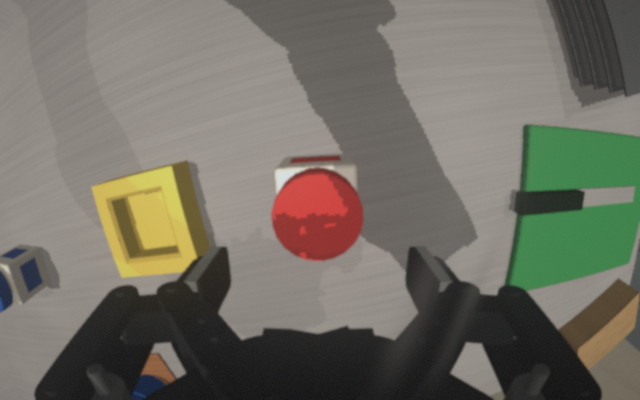

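Lid at (317,215), centred between the fingers to within 1 mm, so I'll descend and grip.

In the tool's units: 0.03 m is 0.48, 0.02 m is 0.32.

>>> inch_along(
  deltas={"plan": [[0, 0, 0.48, 0, 0, 0, 0.085], [0, 0, 0.48, 0, 0, 0, 0.085], [0, 0, 0.32, 0, 0, 0, 0.085], [0, 0, 0.16, 0, 0, 0, 0.085], [0, 0, 0, 0, 0, 0, 0.085]]},
)

```text
time: 3.12
ee_pos: [0.5071, 0.2397, 0.1036]
tool_rot: [0.0, 0.112, 0.994, 0.0]
wrist_force: [0.2, 0.4, -0.5]
opening: 0.0847
grip_force: 0.0
```

>>> inch_along(
  deltas={"plan": [[0, 0, 0, 0, 0, 0, 0.05], [0, 0, 0, 0, 0, 0, 0.05], [0, 0, 0, 0, 0, 0, 0.05], [0, 0, 0, 0, 0, 0, 0.05], [0, 0, 0, 0, 0, 0, 0.05], [0, 0, 0, 0, 0, 0, 0.05]]},
)

```text
time: 3.88
ee_pos: [0.5077, 0.2402, 0.1048]
tool_rot: [0.001, 0.112, 0.994, 0.001]
wrist_force: [-0.1, 1.2, 5.6]
opening: 0.0636
grip_force: 64.4
```

Gripped at 63.6 mm. Now lift, go halfway to the brace, and look again.

In the tool's units: -0.04 m is -0.64, -0.03 m is -0.48, -0.05 rad / 6.2832 = -0.008.

>>> inch_along(
  deltas={"plan": [[0, 0, -0.32, 0, 0, 0, 0.05], [0, 0, -0.64, 0, 0, 0, 0.05], [0, 0, -0.64, 0, 0, -0.008, 0.05], [0, -0.48, 0, 0, 0, -0.008, 0.05], [-0.08, -0.48, 0, 0, 0, 0, 0.05], [-0.08, -0.32, 0, 0, 0, 0, 0.05], [0, 0, 0, 0, 0, 0, 0.05], [0, 0, 0, 0, 0, 0, 0.05]]},
)

```text
time: 4.88
ee_pos: [0.5051, 0.16, 0.2034]
tool_rot: [-0.0, 0.061, 0.998, 0.0]
wrist_force: [0.4, 0.4, -5.1]
opening: 0.0639
grip_force: 68.2
```

Run:
```python
from h import *
from bench import bot, camrig
d=grab("w4");print(d["p"],d["R"].round(3).tolist(),bot.get_state()["ee_pos"],bot.get_state()["wrist_force"])
```

```text
[0.50507105 0.16002588 0.20337934] [[-0.992, 0.123, -0.0], [0.123, 0.992, 0.001], [0.0, 0.001, -1.0]] [0.50506862 0.16033035 0.20333231] [ 0.32374698  0.7627055  -5.16485844]
```

View pics/w4.png

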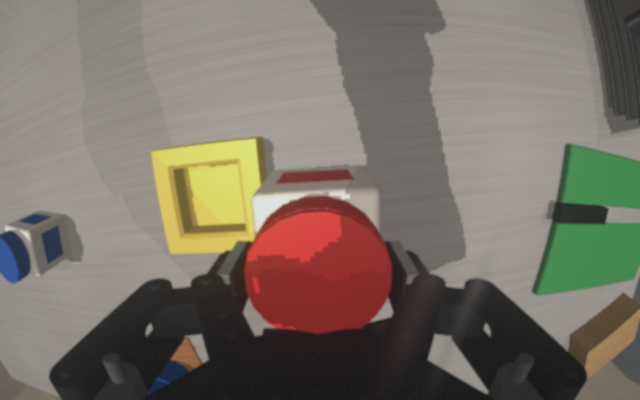

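Jar lifted cleanly (about 5 N weight). Brace top corners at about (151,152), (259,138), (170,254). I'll crop to check the jar's squareness.

Run:
```python
from h import *
d=dict(np.load("w4.npz"))
cr=cv2.resize(d["color"][130:265,140:400],None,fx=3,fy=3,interpolation=cv2.INTER_CUBIC);cv2.imwrite("pics/c4.png",cr[:,:,::-1])
m=cv2.inRange(cv2.cvtColor(d["color"],cv2.COLOR_RGB2HSV),(20,120,60),(36,255,255))
def line(pts):
    P=np.array([plane(*wray(d,*q),.04)[:2] for q in pts],np.float32)*1000
    vx,vy,x,y=cv2.fitLine(P,cv2.DIST_HUBER,0,.1,.01).ravel();return np.array([x,y]),np.array([vx,vy])
L=line([(np.nonzero(m[r,130:])[0][0]+130-.5,r) for r in range(160,246)])
U=line([(c,np.nonzero(m[120:,c])[0][0]+120-.5) for c in range(158,252)])
for p,v in(L,U):print(p,np.degrees(np.arctan2(v[1],v[0]))%180)
k=np.linalg.solve(np.c_[L[1],-U[1]],U[0]-L[0]);X=L[0]+k[0]*L[1]
v=L[1]*np.sign(L[1][0]);u=U[1]*np.sign(U[1][1]);print("corner",X,"centre",X+56*v+56*u)
```

```text
[494.2736     -4.7628474] 176.89175
[444.34567  57.74709] 86.83983
corner [441.054     -1.872896] centre [500.05875   51.005486]
```

View pics/c4.png

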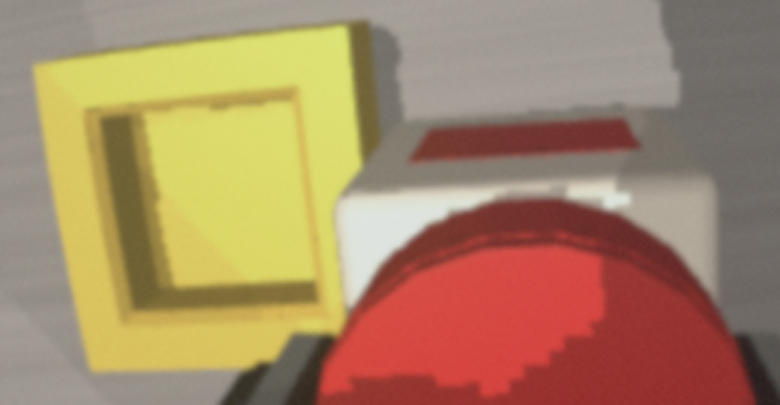

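Run:
```python
from h import *
d=dict(np.load("w4.npz"))
a,b=[plane(*wray(d,*(np.array(q)/3+[140,130])),.1765)[:2]*1000 for q in((342,198),(715,180))]
e=b-a;print(a,b,np.linalg.norm(e),np.degrees(np.arctan2(e[1],e[0])),(a+b)/2)
n=np.array([e[1],-e[0]])/np.linalg.norm(e);print("jar centre",(a+b)/2+33*n,"tcp",d["p"][:2]*1000)
print("tool move to (.5005,.0505)",d["R"].T@(np.array([.5003,.0500,0])-[*d["p"][:2],0]))
```

```text
[471.21244401 132.12986344] [475.75476639 193.54646121] 61.58434195684594 85.77015118506625 [473.4836052  162.83816232]
jar centre [506.3937194  160.40415663] tcp [505.07104632 160.02588366]
tool move to (.5005,.0505) [-8.76795306e-03 -1.09779669e-01 -7.21952542e-05]
```

Jar yaw is −4.2° against the brace's −3.1…−3.5°, with brace centre (0.500, 0.050). I'll move over it and descend to just above the rim.

In the tool's units: -0.035 m is -0.56, -0.01 m is -0.16, -0.01 rad / 6.2832 = -0.0016.

>>> inch_along(
  deltas={"plan": [[-0.048, -0.56, 0, 0, 0, -0.0016, 0.05], [-0.048, -0.56, 0, 0, 0, 0, 0.05], [-0.016, -0.48, 0, 0, 0, 0, 0.05], [-0.016, -0.16, 0.16, 0, 0, 0, 0.05], [0, 0, 0.48, 0, 0, 0, 0.05], [0, 0, 0.16, 0, 0, 0, 0.05], [0, 0, 0, 0, 0, 0, 0.05], [0, 0, 0, 0, 0, 0, 0.05]]},
)

```text
time: 5.92
ee_pos: [0.5012, 0.0496, 0.154]
tool_rot: [0.001, 0.056, 0.998, 0.0]
wrist_force: [-0.1, 0.4, -4.4]
opening: 0.0637
grip_force: 68.4
```

Run:
```python
from h import *
from bench import bot, camrig
s=bot.get_state();print(s["ee_pos"],s["wrist_force"],s["moment"])
d=grab("w5");t=camrig.get_image("scene");cv2.imwrite("pics/s5.png",cv2.resize(t["color"][70:220,200:360],None,fx=4,fy=4,interpolation=cv2.INTER_CUBIC)[:,:,::-1])
```

```text
[0.50116098 0.04958203 0.15397414] [-0.08175464  0.35685767 -4.43119774] [ 0.03330695 -0.0664896   0.00599367]
```

View pics/s5.png

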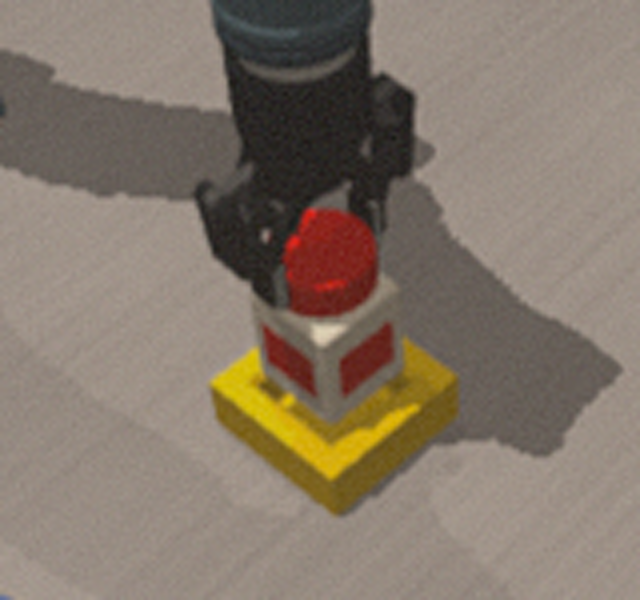

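The scene view shows the jar centred and square above the pocket (crop 330,400). Descending.

In the tool's units: 0.008 m is 0.128, 0.006 m is 0.096.

>>> inch_along(
  deltas={"plan": [[0, 0, 0.128, 0, 0, 0, 0.05], [0, 0, 0.096, 0, 0, 0, 0.05], [0, 0, 0.096, 0, 0, 0, 0.05], [0, 0, 0.08, 0, 0, 0, 0.05], [0, 0, 0, 0, 0, 0, 0.05]]},
)

```text
time: 6.65
ee_pos: [0.5002, 0.0488, 0.1278]
tool_rot: [-0.0, 0.057, 0.998, -0.0]
wrist_force: [1.0, -0.4, -4.3]
opening: 0.0631
grip_force: 68.4
```

Underside is about 23 mm up, inside the pocket with no contact force. Continue to the floor.

In the tool's units: 0.005 m is 0.08, 0.004 m is 0.064.

>>> inch_along(
  deltas={"plan": [[0, 0, 0.08, 0, 0, 0, 0.05], [0, 0, 0.064, 0, 0, 0, 0.05], [0, 0, 0.048, 0, 0, 0, 0.05], [0, 0, 0.032, 0, 0, 0, 0.05], [0, 0, 0, 0, 0, 0, 0.05], [0, 0, 0, 0, 0, 0, 0.05]]},
)

```text
time: 7.4
ee_pos: [0.5005, 0.049, 0.1149]
tool_rot: [-0.0, 0.057, 0.998, 0.0]
wrist_force: [-4.5, 0.5, 5.8]
opening: 0.0635
grip_force: 69.5
```

Seated: z 0.1149 as predicted, and the floor carries the load. Now unscrew anticlockwise (negative tool rz), in two parts.

In the tool's units: -0.14 rad / 6.2832 = -0.0223.

>>> inch_along(
  deltas={"plan": [[0, 0, 0, 0, 0, -0.0159, 0.05], [0, 0, 0, 0, 0, -0.0223, 0.05], [0, 0, 0, 0, 0, -0.0223, 0.05], [0, 0, 0, 0, 0, -0.0223, 0.05], [0, 0, 0, 0, 0, -0.0223, 0.05], [0, 0, 0, 0, 0, 0, 0.05]]},
)

```text
time: 8.15
ee_pos: [0.5015, 0.049, 0.1149]
tool_rot: [0.001, -0.269, 0.963, 0.0]
wrist_force: [0.7, 0.1, 3.2]
opening: 0.0634
grip_force: 69.1
```

Run:
```python
from h import *
from bench import bot, camrig
s=bot.get_state();r=rot(s);print(np.degrees(np.arctan2(r[1,1],r[0,1])),s["moment"],s["joints"].round(2),s["ee_pos"])
```

```text
121.22526403362222 [-0.00133228 -0.06918048  0.04109031] [-0.16  0.5  -0.03  2.02  0.02  0.62  1.91] [0.50153967 0.04897934 0.11490357]
```

In the tool's units: -0.14 rad / 6.2832 = -0.0223.

>>> inch_along(
  deltas={"plan": [[0, 0, 0, 0, 0, -0.0223, 0.05], [0, 0, 0, 0, 0, -0.0223, 0.05], [0, 0, 0, 0, 0, -0.0223, 0.05]]},
)

```text
time: 8.52
ee_pos: [0.5019, 0.049, 0.1152]
tool_rot: [0.001, -0.465, 0.886, -0.0]
wrist_force: [-0.7, -0.3, 10.1]
opening: 0.0636
grip_force: 69.8
```

Run:
```python
from bench import bot, camrig
s=bot.get_state();print(s["moment"],s["joints"].round(2))
```

```text
[ 0.00976703  0.04838916 -0.28435581] [-0.08  0.5  -0.14  2.01  0.11  0.63  2.25]
```

>>> inch_along(
  deltas={"plan": [[0, 0, 0, 0, 0, -0.0223, 0.05], [0, 0, 0, 0, 0, -0.0207, 0.05], [0, 0, 0, 0, 0, 0, 0.05], [0, 0, 0, 0, 0, 0, 0.05]]},
)

```text
time: 9.02
ee_pos: [0.5023, 0.0492, 0.1162]
tool_rot: [0.002, -0.578, 0.816, -0.001]
wrist_force: [-3.5, -0.2, 16.0]
opening: 0.0636
grip_force: 70.8
```

Run:
```python
from h import *
from bench import bot, camrig
s=bot.get_state();r=rot(s);print(np.degrees(np.arctan2(r[1,1],r[0,1]))-83.5,s["moment"],s["joints"].round(2),s["ee_pos"])
c=camrig.get_image("scene")["color"]
cv2.imwrite("pics/s6.png",cv2.resize(c[70:220,200:360],None,fx=4,fy=4,interpolation=cv2.INTER_CUBIC)[:,:,::-1])
```

```text
77.16659834412943 [-0.01594714  0.54920837  0.1628114 ] [-0.02  0.51 -0.21  2.01  0.17  0.64  2.47] [0.50228977 0.04917167 0.11620974]
```

77° turned, q7 within range. Lift gently and watch the load.

In the tool's units: -0.004 m is -0.064.

>>> inch_along(
  deltas={"plan": [[0, 0, -0.064, 0, 0, 0, 0.05], [0, 0, -0.064, 0, 0, 0, 0.05], [0, 0, -0.064, 0, 0, 0, 0.05], [0, 0, 0, 0, 0, 0, 0.05]]},
)

```text
time: 9.57
ee_pos: [0.5006, 0.0489, 0.1265]
tool_rot: [0.0, -0.579, 0.815, -0.0]
wrist_force: [1.1, 0.7, -0.8]
opening: 0.0635
grip_force: 68.9
```

```bash
python3 - <<'E'
from h import *
from bench import bot, camrig
c=camrig.get_image("scene")["color"]
cv2.imwrite("pics/s7.png",cv2.resize(c[70:220,200:360],None,fx=4,fy=4,interpolation=cv2.INTER_CUBIC)[:,:,::-1])
E
```

```text
(no output)
```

View pics/s7.png

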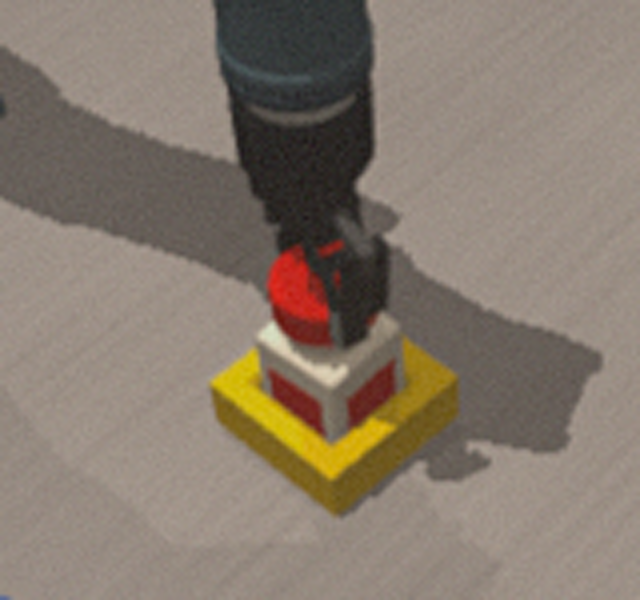

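The lid has risen 12 mm carrying only about 1 N, and the jar is still deep in the brace, so the lid is free. Raise it to about 3 cm above the mouth.

In the tool's units: -0.012 m is -0.192, -0.01 m is -0.16.

>>> inch_along(
  deltas={"plan": [[0, 0, -0.096, 0, 0, 0, 0.05], [0, 0, -0.16, 0, 0, 0, 0.05], [0, 0, -0.192, 0, 0, 0, 0.05], [0, 0, -0.128, 0, 0, 0, 0.05], [0, 0, -0.032, 0, 0, 0, 0.05], [0, 0, 0, 0, 0, 0, 0.05], [0, 0, 0, 0, 0, 0, 0.05], [0, 0, 0, 0, 0, 0, 0.05]]},
)

```text
time: 10.62
ee_pos: [0.5003, 0.0489, 0.164]
tool_rot: [-0.0, -0.58, 0.815, 0.0]
wrist_force: [-0.2, -0.5, -0.7]
opening: 0.0635
grip_force: 68.9
```

```bash
python3 - <<'E'
from h import *
from bench import bot, camrig
c=camrig.get_image("scene")["color"]
cv2.imwrite("pics/s8.png",cv2.resize(c[70:220,200:360],None,fx=4,fy=4,interpolation=cv2.INTER_CUBIC)[:,:,::-1])
s=bot.get_state();print(s["ee_pos"],s["wrist_force"],s["dq"].round(3))
E
```

```text
[0.50031659 0.04891653 0.16404306] [ 0.66493479  0.12434658 -1.12574003] [ 0.001 -0.001  0.002 -0.003 -0.001  0.001  0.001]
```

View pics/s8.png

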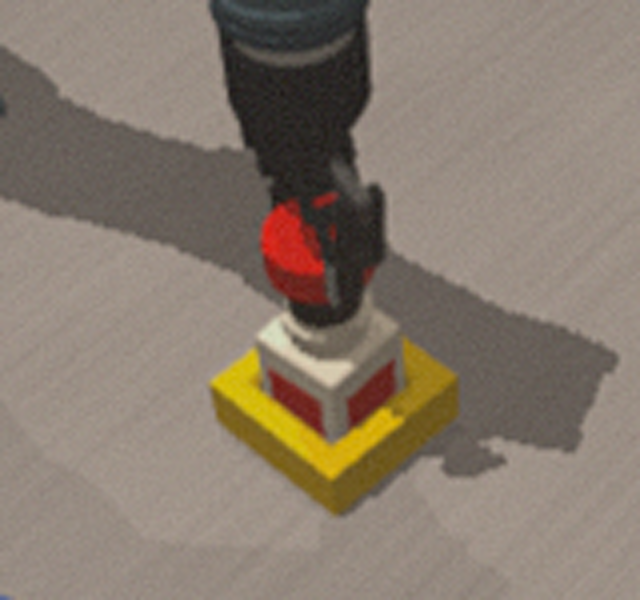

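The jar's dark open mouth is visible below the raised lid at crop (325,315). For levelness, I'll compare the lid's outline in the wrist image numerically with the earlier level hold (w4).

Run:
```python
from h import *
d=grab("w9")
for n in("w4","w5","w9"):
    d=dict(np.load(n+".npz"));c=lid(d);print(n,cv2.boundingRect(c),cv2.contourArea(c),cv2.fitEllipse(c))
    m=cv2.morphologyEx(cv2.inRange(cv2.cvtColor(d["color"],cv2.COLOR_RGB2HSV),(0,150,60),(8,255,255)),2,np.ones((3,3)))
    print([(x,np.nonzero(m[190:,x])[0][[0,-1]]+190) for x in range(255,390,20)])
```

```text
w4 (244, 198, 148, 136) 15483.0 ((317.5497741699219, 268.1645202636719), (134.72003173828125, 147.1417999267578), 92.79499053955078)
[(255, array([239, 307])), (275, array([214, 326])), (295, array([202, 329])), (315, array([198, 333])), (335, array([202, 330])), (355, array([211, 328])), (375, array([230, 313]))]
w5 (244, 198, 148, 136) 15517.5 ((317.732421875, 267.7783203125), (135.36866760253906, 146.6902313232422), 90.14767456054688)
[(255, array([239, 307])), (275, array([214, 326])), (295, array([202, 329])), (315, array([198, 333])), (335, array([201, 330])), (355, array([210, 328])), (375, array([230, 313]))]
w9 (244, 201, 148, 133) 15231.0 ((318.28143310546875, 269.302001953125), (131.12857055664062, 148.29638671875), 86.02774047851562)
[(255, array([240, 307])), (275, array([217, 326])), (295, array([208, 329])), (315, array([201, 333])), (335, array([203, 330])), (355, array([210, 328])), (375, array([229, 314]))]
```

The outline matches to within 3 px (about 1 mm, so at most 2° of tilt), which I take as level. The hold is steady, so I'm handing in.

```bash
python3 -c "
from bench import bot, camrig
print(bot.close_job())"
```

```text
the job is handed in; nothing more can be done
None
```

I set the red jar (matching the red cup on the black tray) down in the yellow brace and unscrewed its lid, and handed the job in at about 10.7 s with the gripper holding the lid about 3 cm above the open mouth, level to within about 2°; no verdict was shown.

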